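Feed the tint slides until the shutter clicks

TASK

On the tint viewer, push the row of four tint slides along from its tail end, touching only the last slide, so that the row drives the black shutter ahead until it clicks into its next stop, and no farther. Leave the shutter clicked in with the four slides closed up in a straight row right behind it, without gaps, and push gently. Leave the things around alone.

Things in the scene. Friction and masses are not known exactly. Their poses are not given: they have to be found in the camera images.
- viewer: Low white light box with a dark wooden skirt, fixed; its flat top (the deck) is 40 mm above the table. Origin on the table; x = feeding direction (the way slides and shutter are pushed), y to the left of that, z up. Deck from x -205 to +150, y -75 to +105 mm. The track runs along y = 0. Round lit port, 18 mm, at x -4 mm, y 0.
- mouth (a point): Start of the track's straight rails, on the deck's centre line (viewer x -50 mm, deck height). Two aluminium rails, 8 mm high and 48 mm apart, run from here in the viewer's +x; behind, over 18 mm, they flare open to about 62 mm; farther back the deck is open, without guides.
- slide1: Tint slide 1 of 4, amber glass in a wooden frame, a loose block 34 mm long (own x, along the feed) x 44 mm wide (own y) x 16 mm high, about 50 g, lying on the deck. Origin at the centre of its underside. The head of the row, next to the shutter.
- slide2: Tint slide 2 of 4, green glass in a wooden frame, a loose block 34 mm long (own x, along the feed) x 44 mm wide (own y) x 16 mm high, about 50 g, lying on the deck. Origin at the centre of its underside. Second in the row.
- slide3: Tint slide 3 of 4, blue glass in a wooden frame, a loose block 34 mm long (own x, along the feed) x 44 mm wide (own y) x 16 mm high, about 50 g, lying on the deck. Origin at the centre of its underside. Third.
- slide4: Tint slide 4 of 4, red glass in a wooden frame, a loose block 34 mm long (own x, along the feed) x 44 mm wide (own y) x 16 mm high, about 50 g, lying on the deck. Origin at the centre of its underside. The tail of the row: the one to push, on its rear (-x) face; the deck behind it is free.
- shutter (a joint): Travel in m along the viewer's +x of the black shutter (100 x 44 mm, top 14 mm above the deck, yellow stripe). Starts at 0 to 0.012, between stops, over the port. Row and shutter together drag with 3 to 6 N. Its next stop is at a travel of 0.035 to 0.055, different every time (the click block is clamped differently); a farther, wrong stop lies 0.030 beyond that.
- shutter_rear (a point): Middle of the shutter's rear face (pushed by slide 1), at deck height. Just before the stop some 8 mm, the push needed rises to 6 to 10 N, then falls below 2 N as the shutter slips up to 7 mm ahead and centres itself in the stop. Driving it on out of the stop takes only about 11 to 16 N; closing the row up behind it with some 5 N is safe.
- blade: The black shutter plate itself; its origin is 30 mm ahead (viewer +x) of its rear face, at table height, and moves with the shutter.
- click_pin (a joint): Lift in m of the spring pin in the small aluminium click block at the left (+y) of the track; its red tail sticks out of the block's +y side. About 0.002 while it rides on the shutter's plain edge, 0.003 on the peg before the stop, about 0 when dropped into a stop (clicked).
- seal_stone: Reddish seal stone 22 x 22 x 60 mm, standing on the viewer's deck on the right (-y) of the track; origin at its foot. To be left alone.
- ink_jar: Small glass jar 32 mm across, 40 mm high, on the viewer's deck at its far right corner; origin at its foot. To be left alone.
- wash_bowl: White ceramic bowl 130 mm across, 55 mm high, on the table; origin at its foot. To be left alone.
- ink_bottle: Black bottle with red cap, 56 mm across, 150 mm high; origin at its foot. To be left alone.
- ink_stone: Dark flat stone 130 x 90 x 22 mm; origin under its centre. To be left alone.
- brush_pot: Blue pot 84 mm across and 110 mm high, with brushes to 260 mm; origin at its foot. To be left alone.
- ink_stick: Black stick 20 x 90 x 12 mm; origin under its centre. To be left alone.
- ink_dish: White dish 100 mm across, 15 mm high; origin at its foot. To be left alone.

How it is judged:
By the outcome, as a careful person would: the job done as asked, in the order asked, and still so for the second after the job is handed in, with the robot touching nothing.
It also fails if it takes over 54 s, if anything falls off the work surface, if the arm or the gripper's body presses on something with over 40 N, if the wrist force passes 120 N, or if a joint passes its speed limit or range.

ROBOT

A 7-joint arm with a two-finger parallel gripper is mounted at the origin on the work surface. World frame = base frame: x ahead of the robot, y to its left, z up, the work surface at z = 0. Lengths are in mm, angles in rad, forces in N, time in s.
With the tool pointing down it reaches from about 400 to 850 mm from the base axis. Payload 4.5 kg.
Tool frame: the origin (TCP) lies on the centre line of the jaws, within the pads' length; the fingertips stand 14 mm ahead of it and the grasp point (between the pads) lies 5 mm behind it (robot.tip_reach is the distance from the TCP to the fingertips, in mm); x points along the fingers, z is the direction in which the jaws open and shut, and the axes are right-handed (so a half turn about x gives the same grasp; the last joint's range is limited). The gripper opens to 85 mm and grips with 20 to 120 N. Pads are 22 mm wide; open, the fingers measure 114 mm over their backs; the gripper's body (76 mm by 85 mm) begins 54 mm behind the grasp point. The pads swing forward as they close: fully open they stand 13 mm farther back than shut.
Start: joints at [0.034, 0.689, -0.195, 1.565, 0.157, 0.902, -0.215], TCP at [625.022, 0.025, 245.317] pointing down, gripper open.
Joint ranges: [-3.01, 3.01], [-0.46, 2.08], [-1.47, 1.51], [0.13, 2.56], [-1, 4.14], [0.04, 2.09], [-2.66, 2.66]. Speed limits (rad/s): [2.57, 2.57, 3.14, 3.14, 3.14, 3.14, 3.14].

INTERFACE

Orientations are given as [roll, pitch, yaw] about the fixed x, y, z axes, in that order (R = Rz(yaw) Ry(pitch) Rx(roll)).
In Python, from workcell import status, imaging, workorder, robot gives the robot as it stands.
- The arm moves only by the tool arm_command, never from a script. Its arguments are lists of equal length, an entry for each row: "travel": the shift along the tool's x, y, z in units of 20 mm (1.0 is 20 mm), a list of three; "twist": the turn about the tool's x in units of 0.5 rad (1.0 is 0.5 rad). A call has 1 to 20 rows; each row shifts and turns the pose as measured when the row begins, along the tool's axes as they then stand; what a row does not reach is not made up. A row lasts 1/12 s, in which the tool goes at most 41.7 mm and 7.16 degrees, less where a joint would pass 70% of its speed; a pose out of reach is approached as far as the arm can. A call with a number of a shift or a turn outside -1 to 1 is refused whole. A call with a gripper value outside its range is refused whole. "fingers" is the gripper command: -1 is shut, 1 is fully open, values between are in proportion, set as the call begins (left out, the last holds). The fingers move at their own pace and stop on an object; "newtons" is the grip in N (left out, the last holds). Time passes only in rows, so rows that do not move let the fingers close. It gives the time, the measured TCP pose, the force and the opening at its end, in the units of the state.
- status.observe(): the state, without advancing time (a new reading comes with each control period).
- imaging.get_image(name): name is "scene" or "side" or "wrist"; returns a dict with "pixels" (420x560x3 uint8, red, green, blue), "intrinsics" (3x3 intrinsics, pixels), "eye" and "orientation" of the camera in the world; the wrist camera has in their place "T_tool_cam" (4x4, takes a point from camera to tool coordinates, whose origin is the TCP and whose axes are the tool frame's). Camera axes: x right, y down, z forward; pixel columns grow to the right and rows downward; lengths in mm; the calibration is good to about 2 mm. A picture is of the moment at which its call begins: read the wrist's pose just before it. There is no depth.
- workorder.sign_off(): hands the job in, once; it reports no verdict.
The state is a dict: "time_s": time; "joints": joint angles; "qvel": joint speeds; "joint_efforts": joint torques, N m; "ee_pos": TCP position; "eef_rot": TCP orientation; "wrist_force": force on the tool from outside, world axes, zero at the start; "wrist_torque": the same for the moment, N m; "width": opening from 0.0 (shut) to 1.0 (fully open).
Only numpy, scipy, OpenCV 4.12 (cv2) and the standard library are available. Lean on these libraries where they do the work, as an engineer would, in place of code of your own. Each camera call takes 0.05 s, during which the arm holds its last target.

## Working session

There is one attempt and no reset: what is moved stays moved. The work goes in short steps, Python scripts to look and compute and a tool call to move; the robot and the scene stay as the last step left them, time stands still between calls to the robot, and variables do not carry over. Pictures are saved under pics/ and viewed, and the job is handed in when it is done.

Besides the shell and the picture viewer there is one more tool, called after "Call:" as a command line: name --pt "numbers of a row" for each row, then --argument value for the rest. arm_command: Moves the arm, as the interface text tells. Its arguments: {"type":"object","properties":{"travel":{"type":"array"},"twist":{"type":"array"},"fingers":{"type":"number"},"newtons":{"type":"number"}},"required":["travel","twist"]}

```bash
mkdir -p pics; cat > h.py <<'E'
import numpy as np,cv2
from workcell import status,imaging,workorder,robot
def grab(n,f):
    s=status.observe(); im=imaging.get_image(n); cv2.imwrite('pics/'+f+'.png',im['pixels'][:,:,::-1]); return s,im
E
python3 - <<'E'
from h import *
s=status.observe(); print({k:np.round(v,3).tolist() for k,v in s.items()}, robot.tip_reach)
for n in('scene','side','wrist'):
    s,im=grab(n,n+'0'); print(n,{k:np.round(v,3).tolist() for k,v in im.items() if k!='pixels'})
E
```

```text
{'time_s': 0.0, 'joints': [0.034, 0.69, -0.195, 1.566, 0.157, 0.902, -0.215], 'qvel': [-0.001, 0.001, -0.001, 0.001, -0.0, -0.0, -0.001], 'joint_efforts': [0.001, -53.963, -1.267, -15.855, 0.009, 0.009, 0.0], 'ee_pos': [624.347, -0.048, 244.446], 'eef_rot': [-3.06, 1.569, -3.059], 'wrist_force': [-0.171, 1.384, 0.075], 'wrist_torque': [0.058, -0.001, -0.029], 'width': 1.005} 14.0
scene {'intrinsics': [[394.336, 0.0, 276.497], [0.0, 394.336, 207.933], [0.0, 0.0, 1.0]], 'eye': [1211.133, 720.088, 1010.997], 'orientation': [-2.358, 0.013, 2.398]}
side {'intrinsics': [[383.769, 0.0, 280.228], [0.0, 383.769, 214.534], [0.0, 0.0, 1.0]], 'eye': [228.227, -479.459, 828.006], 'orientation': [-2.487, 0.002, -0.612]}
wrist {'intrinsics': [[291.033, 0.0, 279.836], [0.0, 291.033, 207.158], [0.0, 0.0, 1.0]], 'T_tool_cam': [[0.0, -0.269, 0.963, -128.85], [-0.0, -0.963, -0.269, 68.074], [1.0, -0.0, -0.0, 0.295], [0.0, 0.0, 0.0, 1.0]]}
```

View pics/scene0.png

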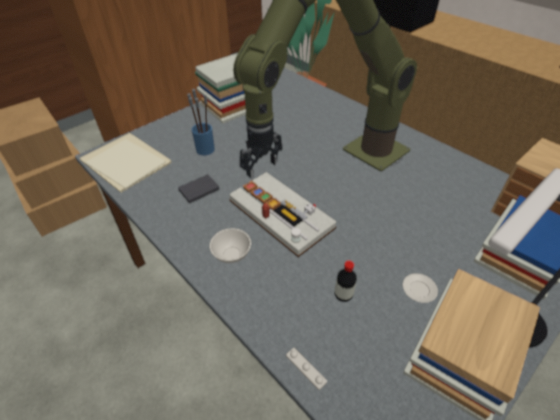

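View pics/side0.png

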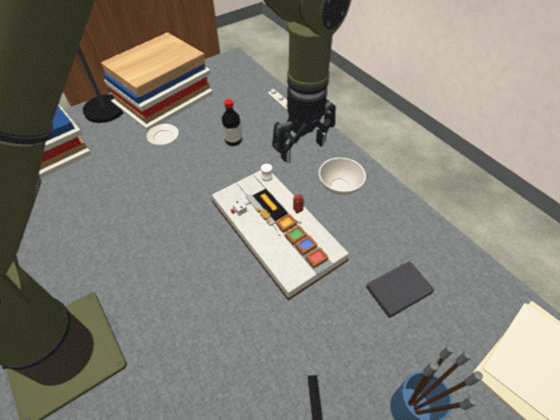

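View pics/wrist0.png

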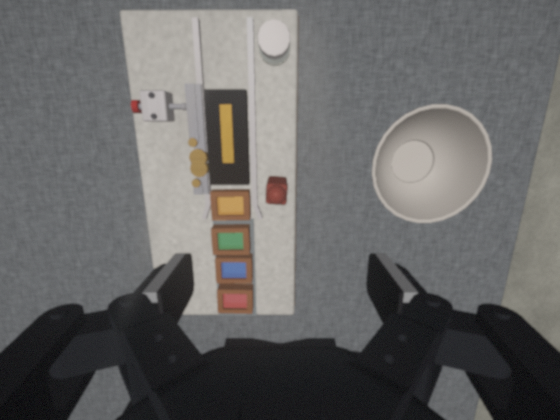

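The wrist view shows the row clearly: shutter stripe about (228,133), slides at (231,205), (231,241), (234,270), (236,300). The feed direction is image-up and the click block is at (153,105). The side view shows the same layout.

```bash
cat >> h.py <<'E'
from scipy.spatial.transform import Rotation as Ro
def campose(s,im):
    if 'eye' in im: return np.array(im['eye']),Ro.from_euler('xyz',im['orientation']).as_matrix()
    T=np.eye(4);T[:3,:3]=Ro.from_euler('xyz',s['eef_rot']).as_matrix();T[:3,3]=s['ee_pos'];T=T@np.array(im['T_tool_cam']);return T[:3,3],T[:3,:3]
def cast(s,im,uv,z):
    e,R=campose(s,im);K=np.array(im['intrinsics']);uv=np.atleast_2d(uv).astype(float)
    d=(R@np.linalg.inv(K)@np.c_[uv,np.ones(len(uv))].T).T
    return (e+d*((z-e[2])/d[:,2])[:,None])[:,:2]
HS={'amber':((12,130,120),(24,255,255)),'green':((50,80,50),(80,255,255)),'blue':((105,100,80),(125,255,255)),'red':((174,100,110),(180,255,255))}
def blobs(im,roi=None):
    hsv=cv2.cvtColor(im['pixels'],cv2.COLOR_RGB2HSV);o={}
    for k,(a,b) in HS.items():
        m=cv2.inRange(hsv,a,b)
        if k=='red': m|=cv2.inRange(hsv,(0,150,140),(3,255,255))
        cs,_=cv2.findContours(m,cv2.RETR_EXTERNAL,cv2.CHAIN_APPROX_NONE)
        o[k]=[(np.round(cv2.minAreaRect(c)[0],1).tolist(),np.round(cv2.minAreaRect(c)[1],1).tolist(),round(cv2.minAreaRect(c)[2],1)) for c in cs if cv2.contourArea(c)>60]
    return o
E
python3 - <<'E'
from h import *
s=status.observe();im=imaging.get_image('wrist')
print(np.round(Ro.from_euler('xyz',s['eef_rot']).as_matrix(),3))
for k,v in blobs(im).items(): print(k,v)
c=[(122,11),(297,9),(294,315),(153,315)]
print(np.round(cast(s,im,c,40),1))
big=cv2.resize(im['pixels'][0:330,110:310],None,fx=2.4,fy=2.4,interpolation=cv2.INTER_CUBIC)[:790]
cv2.imwrite('pics/w1.png',big[180:780,:,::-1])
for n in('side','scene'):
    q=imaging.get_image(n)
    for k,v in blobs(q).items(): print(n,k,[(a,b,np.round(cast(s,q,[a],56),1).tolist()) for a,b,_ in v])
E
```

```text
[[-0.001 -0.     1.   ]
 [-0.     1.     0.   ]
 [-1.    -0.    -0.001]]
amber [([230.0, 205.5], [17.0, 26.0], 90.0), ([226.3, 133.0], [58.4, 11.8], 87.1)]
green [([230.0, 241.0], [12.0, 20.0], 90.0)]
blue [([233.0, 270.0], [12.0, 20.0], 90.0)]
red []
[[ 466.3  178.9]
 [ 641.6  180.5]
 [ 643.2 -173.8]
 [ 455.9 -174. ]]
side amber [([316.2, 256.7], [12.7, 17.8], [[564.9, -143.8]]), ([300.3, 238.8], [29.7, 16.3], [[564.7, -82.2]]), ([285.7, 221.4], [11.9, 16.7], [[566.3, -19.3]]), ([268.2, 201.3], [20.5, 5.5], [[566.9, 59.9]])]
side green []
side blue [([57.4, 117.8], [19.7, 18.8], [[214.2, 724.3]]), ([120.1, 86.3], [41.8, 5.2], [[437.4, 772.7]])]
side red []
scene amber [([271.5, 202.0], [12.0, 9.2], [[569.0, -21.7]])]
scene green [([322.9, 35.2], [10.7, 36.2], [[-625.1, -880.2]]), ([303.9, 27.7], [13.0, 49.6], [[-627.0, -1043.0]]), ([324.0, 9.0], [18.0, 12.0], [[-960.8, -1179.3]])]
scene blue [([546.9, 237.5], [48.3, 51.4], [[46.3, 691.9]]), ([513.6, 206.7], [5.1, 27.0], [[-13.1, 559.3]])]
scene red []
```

View pics/w1.png

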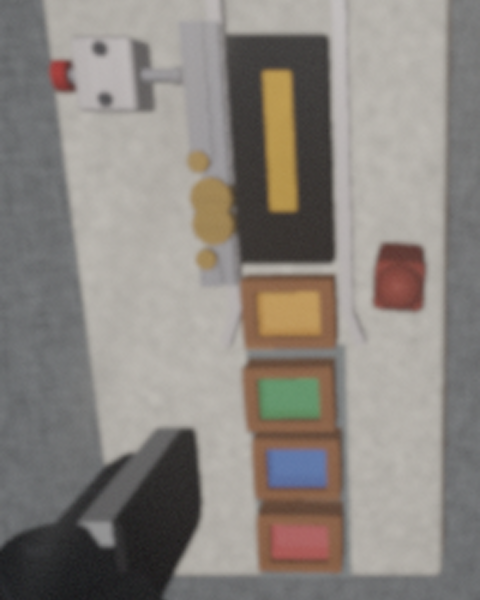

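The crop shows a gap between shutter and slide 1, a bigger one between slides 1 and 2, and slides 3 and 4 a little to the right. The next step is to measure these in world and viewer frames.

```bash
python3 - <<'E'
from h import *
s=status.observe();im=imaging.get_image('wrist')
f=lambda p:(np.array(p)/2.4+[110,75])
P={'stripe':([(262,69),(291,68),(298,212),(268,213)],54),'shutter':([(227,35),(326,38),(334,260),(242,261)],54),
's1':([(244,277),(336,277),(335,335),(245,335)],56),'s2':([(248,362),(335,363),(335,421),(246,421)],56),'s3':([(254,434),(342,434),(340,491),(256,491)],56),'s4':([(258,514),(343,514),(341,569),(260,569)],56),
'railR':([(343,60),(352,310)],48),'railRin':([(331,10),(338,240)],48),'flareR':([(352,310),(366,342)],48),'flareL':([(241,310),(232,344)],48),'deckR':([(447,10),(440,574)],40),'deckback':([(200,574),(440,574)],40),'deckL':([(45,5),(102,430)],40),'stone':([(375,303),(421,307)],40),'clickblk':([(75,38),(132,38),(137,110),(82,110)],60)}
for k,(p,z) in P.items():
    w=cast(s,im,f(p),z); print(k,np.round(w,1).tolist(),'mean',w.mean(0).round(1))
E
```

```text
stripe [[561.9, 90.1], [574.5, 90.5], [574.9, 28.5], [561.2, 28.0]] mean [568.1  59.3]
shutter [[547.7, 103.9], [590.0, 102.7], [590.7, 6.3], [547.9, 5.8]] mean [569.1  54.6]
s1 [[548.8, -1.4], [591.6, -1.4], [590.3, -29.6], [547.5, -29.6]] mean [569.5 -15.5]
s2 [[548.1, -43.2], [589.9, -43.7], [589.1, -73.9], [545.2, -73.9]] mean [568.1 -58.7]
s3 [[548.7, -80.9], [592.3, -80.9], [590.5, -112.4], [547.9, -112.5]] mean [569.9 -96.7]
s4 [[548.1, -125.6], [591.7, -125.6], [589.8, -158.2], [547.3, -158.2]] mean [ 569.2 -141.9]
railR [[596.5, 94.3], [598.0, -19.4]] mean [597.3  37.4]
railRin [[591.9, 114.6], [592.2, 14.6]] mean [592.   64.6]
flareR [[598.0, -19.4], [604.5, -35.6]] mean [601.3 -27.5]
flareL [[544.4, -19.4], [538.9, -36.7]] mean [541.6 -28. ]
deckR [[642.3, 115.7], [642.8, -172.8]] mean [642.5 -28.5]
deckback [[510.0, -172.8], [642.8, -172.8]] mean [ 576.4 -172.8]
deckL [[464.9, 117.8], [465.9, -86.2]] mean [465.4  15.8]
stone [[608.8, -18.0], [631.5, -20.0]] mean [620.1 -19. ]
clickblk [[485.3, 102.0], [509.2, 102.0], [508.3, 73.1], [484.6, 73.1]] mean [496.8  87.5]
```

```bash
python3 - <<'E'
from h import *
s=status.observe()
im=imaging.get_image('scene'); print('pot z0',cast(s,im,[(203,152)],0),'brush tips(z260)',cast(s,im,[(192,93),(206,96)],260))
im=imaging.get_image('side'); print('pot',cast(s,im,[(420,410)],50),cast(s,im,[(443,357),(477,377)],260))
E
```

```text
pot z0 [[ 538.95245718 -489.20846343]] brush tips(z260) [[ 527.60616609 -512.70226859]
 [ 502.17063406 -457.01766547]]
pot [[ 520.19010647 -508.00650927]] [[ 521.35816324 -471.28880966]
 [ 538.79234984 -517.2732117 ]]
```

Call:
arm_command --pt "0 -0.5 -0.3" --pt "0 -0.8 -0.3" --pt "0 -0.8 -0.3" --pt "0 -0.8 -0.3" --pt "0 -0.8 -0.3" --pt "0 -0.8 -0.3" --pt "0 -0.8 -0.3" --pt "0 -0.8 -0.3" --pt "0 -0.8 -0.3" --pt "0 -0.8 0" --pt "0 -0.5 0" --pt "0 0 0" --pt "0 0 0" --twist '[0,0,0,0,0,0,0,0,0,0,0,0,0]' --fingers -1 --newtons 40

```text
time_s: 1.53
ee_pos: [560.9, -179.8, 245.2]
eef_rot: [-2.381, 1.565, -2.385]
wrist_force: [-0.1, -0.3, 1.0]
width: -0.004
```

Call:
arm_command --pt "0 -0.35 0.4" --pt "0.8 0 0" --pt "0.8 0 0" --pt "0.8 0 0" --pt "0.8 0 0" --pt "0.8 0 0" --pt "0.8 0 0" --pt "0.8 0 0" --pt "0.8 0 0" --pt "0.8 0 0" --pt "0.8 0 0" --pt "0 0 0" --pt "0 0 0" --twist '[0,0,0,0,0,0,0,0,0,0,0,0,0]'

```text
time_s: 2.62
ee_pos: [575.7, -167.6, 80.6]
eef_rot: [1.006, 1.561, 1.024]
wrist_force: [0.7, -0.2, -0.5]
width: 0.001
```

```bash
python3 - <<'E'
from h import *
s,im=grab('wrist','w2'); print(s['ee_pos'],s['eef_rot'],s['wrist_force']); print(np.round(Ro.from_euler('xyz',s['eef_rot']).as_matrix(),3))
q=imaging.get_image('side');c=q['pixels'][130:310,200:360];cv2.imwrite('pics/s2.png',cv2.resize(c,None,fx=3.3,fy=3.3,interpolation=cv2.INTER_CUBIC)[:,:,::-1])
E
```

```text
[ 575.72099555 -167.56231451   80.58323561] [1.00609486 1.56129802 1.02360367] [ 0.73197682 -0.16297928 -0.48096912]
[[ 0.005 -0.018  1.   ]
 [ 0.008  1.     0.017]
 [-1.     0.008  0.005]]
```

View pics/w2.png

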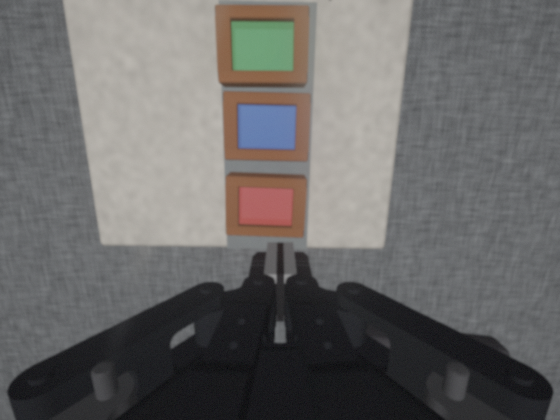

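View pics/s2.png

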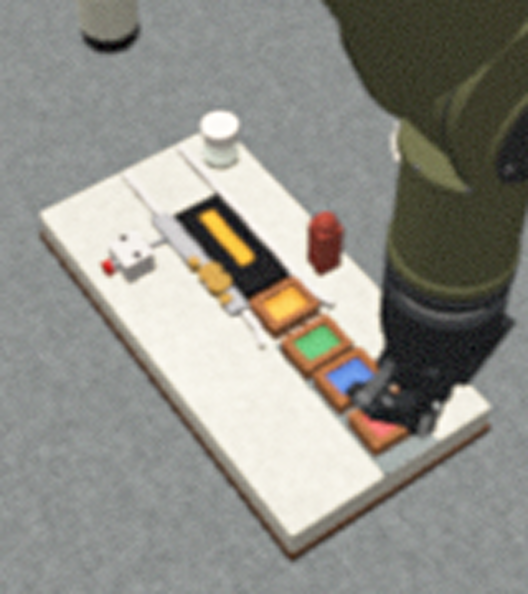

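The slides sit ahead of the closed fingers, with the red slide at (266,206), its rear edge at row 236 and the fingertips at about (280,255). The fingers are slightly too far right and too far forward to descend yet.

```bash
python3 - <<'E'
from h import *
s=status.observe();im=imaging.get_image('wrist')
P={'s2':([(217,5),(309,5),(306,80),(218,80)],56),'s3':([(224,94),(309,94),(307,160),(226,160)],56),'s4':([(227,177),(306,178),(303,236),(228,236)],56),'deckb':([(101,246),(385,247)],40),'R':([(408,20),(385,247)],40),'L':([(70,20),(101,246)],40),'grayR':([(315,10),(307,240)],40),'grayL':([(228,246)],40)}
for k,(p,z) in P.items():
    w=cast(s,im,p,z); print(k,np.round(w,1).tolist(),'mean',w.mean(0).round(1))
E
```

```text
s2 [[545.2, -46.2], [587.8, -45.4], [587.7, -77.6], [544.4, -78.4]] mean [566.3 -61.9]
s3 [[547.1, -84.8], [589.5, -84.1], [589.8, -116.7], [547.1, -117.4]] mean [ 568.4 -100.7]
s4 [[547.4, -126.4], [589.7, -126.3], [589.3, -159.4], [546.9, -160.0]] mean [ 568.3 -143. ]
deckb [[464.2, -174.0], [643.0, -172.1]] mean [ 553.6 -173.1]
R [[640.8, -45.5], [643.0, -172.1]] mean [ 641.9 -108.8]
L [[466.2, -48.8], [464.2, -174.0]] mean [ 465.2 -111.4]
grayR [[592.4, -41.9], [593.5, -168.1]] mean [ 592.9 -105. ]
grayL [[543.9, -172.9]] mean [ 543.9 -172.9]
```

Call:
arm_command --pt "0 -0.6 -0.2" --pt "0 -0.5 -0.15" --pt "0 0 0" --pt "0 0 0" --twist '[0,0,0,0]'

```text
time_s: 3.1
ee_pos: [570.5, -194.4, 84.7]
eef_rot: [0.355, 1.558, 0.371]
wrist_force: [0.4, 0.6, 0.3]
width: -0.001
```

Call:
arm_command --pt "0.4 0 -0.05" --pt "0.4 0 -0.05" --pt "0.3 0 0" --pt "0.2 0 0" --pt "0 0 0" --pt "0 0 0" --twist '[0,0,0,0,0,0]'

```text
time_s: 3.6
ee_pos: [568.2, -194.8, 55.7]
eef_rot: [0.394, 1.558, 0.408]
wrist_force: [0.4, -0.1, -0.1]
width: 0.002
```

Call:
arm_command --pt "-0.1 0 0" --pt "-0.1 0 0" --pt "0 0 0" --twist '[0,0,0]'

```text
time_s: 3.85
ee_pos: [568.3, -194.0, 59.7]
eef_rot: [0.453, 1.558, 0.468]
wrist_force: [-0.1, 0.5, 1.2]
width: 0.003
```

Call:
arm_command --pt "0 0.15 0" --pt "0 0.15 0" --pt "0 0.15 0" --pt "0 0.15 0" --twist '[0,0,0,0]'

```text
time_s: 4.18
ee_pos: [568.8, -181.8, 60.9]
eef_rot: [0.333, 1.557, 0.347]
wrist_force: [-0.8, 0.8, -0.4]
width: 0.001
```

Call:
arm_command --pt "0.03 0.1 0" --pt "0.03 0.1 0" --pt "0.02 0.1 0" --pt "0.01 0.1 0" --pt "0.01 0.1 0" --twist '[0,0,0,0,0]'

```text
time_s: 4.6
ee_pos: [568.9, -169.6, 58.9]
eef_rot: [0.348, 1.556, 0.364]
wrist_force: [0.6, -1.3, -0.1]
width: 0.0
```

```bash
python3 - <<'E'
from h import *
s,im=grab('wrist','w3'); print(np.round(s['ee_pos'],1),s['wrist_force'].round(1) if hasattr(s['wrist_force'],'round') else s['wrist_force']); print(np.round(Ro.from_euler('xyz',s['eef_rot']).as_matrix(),3))
E
```

```text
[ 568.9 -169.6   58.9] [ 0.6 -1.3 -0.1]
[[ 0.014 -0.016  1.   ]
 [ 0.005  1.     0.016]
 [-1.     0.005  0.014]]
```

View pics/w3.png

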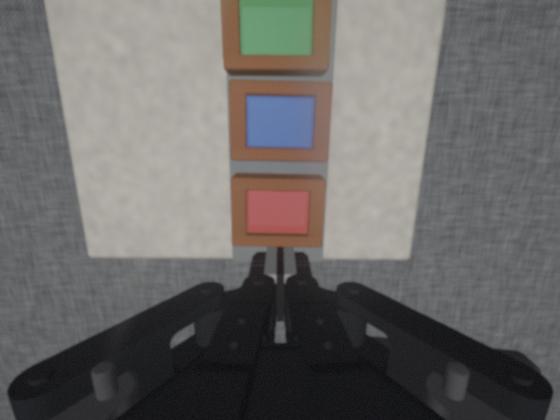

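Contact is close: the fingertips (280,262) are nearly at the red slide's rear edge, row 247, and centred on it (278). I'll start pushing.

Call:
arm_command --pt "0 0.05 -0.01" --pt "0 0.07 -0.01" --pt "0 0.07 0" --pt "0 0.07 0" --pt "0 0.07 0" --pt "0 0.07 0" --twist '[0.03,0,0,0,0,0]'

```text
time_s: 5.15
ee_pos: [568.3, -161.6, 58.9]
eef_rot: [0.314, 1.557, 0.312]
wrist_force: [-0.6, -0.7, 0.1]
width: 0.003
```

Call:
arm_command --pt "0 0.07 0" --pt "0 0.07 0" --pt "0 0.07 0" --pt "0 0.07 0" --pt "0 0.07 0" --pt "0 0.07 0" --twist '[0,0,0,0,0,0]'

```text
time_s: 5.65
ee_pos: [568.1, -153.2, 58.9]
eef_rot: [0.247, 1.557, 0.244]
wrist_force: [0.2, -0.5, -1.1]
width: 0.002
```

Call:
arm_command --pt "0 0.07 0" --pt "0 0.07 0" --pt "0 0.07 0" --pt "0 0.07 0" --pt "0 0.07 0" --pt "0 0.07 0" --twist '[0,0,0,0,0,0]'

```text
time_s: 6.15
ee_pos: [568.1, -144.4, 58.9]
eef_rot: [0.206, 1.557, 0.203]
wrist_force: [0.4, -1.2, -0.6]
width: 0.002
```

```bash
python3 - <<'E'
from h import *
s,im=grab('wrist','w4'); print(np.round(s['ee_pos'],1),s['wrist_force']); print(np.round(Ro.from_euler('xyz',s['eef_rot']).as_matrix(),3))
q=imaging.get_image('side');c=q['pixels'][130:310,200:360];cv2.imwrite('pics/s4.png',cv2.resize(c,None,fx=3.3,fy=3.3,interpolation=cv2.INTER_CUBIC)[:,:,::-1])
E
```

```text
[ 568.1 -144.4   58.9] [ 0.43587523 -1.22668122 -0.57749285]
[[ 0.013  0.003  1.   ]
 [ 0.003  1.    -0.003]
 [-1.     0.003  0.013]]
```

View pics/w4.png

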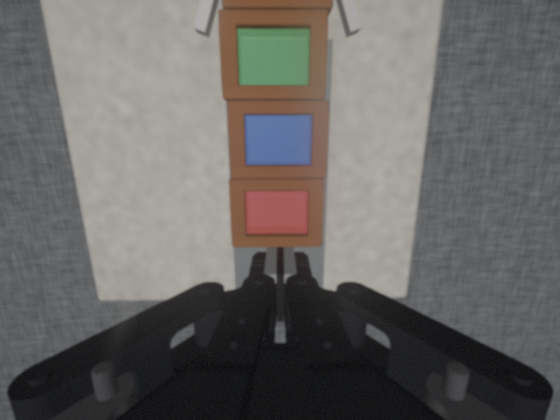

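View pics/s4.png

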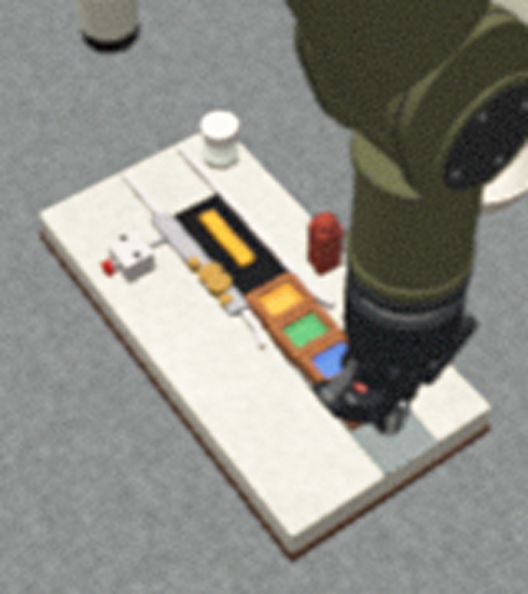

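The slides are now in contact with each other. Green at (273,57) sits about 2 mm left of blue at (279,140), within the flare, and the shutter hasn't moved yet. I'll push slower and watch the force.

Call:
arm_command --pt "0 0.05 0" --pt "0 0.06 0" --pt "0 0.06 0" --pt "0 0.06 0" --pt "0 0.06 0" --pt "0 0.06 0" --twist '[0,0,0,0,0,0]'

```text
time_s: 6.75
ee_pos: [568.2, -141.8, 59.2]
eef_rot: [-0.223, 1.556, -0.23]
wrist_force: [0.4, -6.2, -0.8]
width: 0.0
```

Call:
arm_command --pt "0 0.06 0" --pt "0 0.06 0" --pt "0 0.06 0" --pt "0 0.06 0" --pt "0 0.06 0" --pt "0 0.06 0" --twist '[0,0,0,0,0,0]'

```text
time_s: 7.25
ee_pos: [568.2, -141.2, 59.4]
eef_rot: [-0.666, 1.552, -0.678]
wrist_force: [-0.1, -5.3, -1.3]
width: -0.002
```

Call:
arm_command --pt "0.01 0.08 0" --pt "0.01 0.08 0" --pt "0 0.08 0" --pt "0 0.08 0" --twist '[0,0,0,0]'

```text
time_s: 7.58
ee_pos: [568.2, -139.6, 59.3]
eef_rot: [-0.849, 1.547, -0.865]
wrist_force: [-0.0, -5.5, -0.3]
width: 0.0
```

```bash
python3 - <<'E'
from h import *
s,im=grab('wrist','w5'); print(np.round(s['ee_pos'],1),s['wrist_force']); print(np.round(Ro.from_euler('xyz',s['eef_rot']).as_matrix(),3))
q=imaging.get_image('side');c=q['pixels'][130:310,200:360];cv2.imwrite('pics/s5.png',cv2.resize(c,None,fx=3.3,fy=3.3,interpolation=cv2.INTER_CUBIC)[:,:,::-1])
E
```

```text
[ 568.2 -139.6   59.3] [-0.04509614 -5.46363528 -0.27770132]
[[ 0.015  0.016  1.   ]
 [-0.018  1.    -0.016]
 [-1.    -0.018  0.016]]
```

View pics/s5.png

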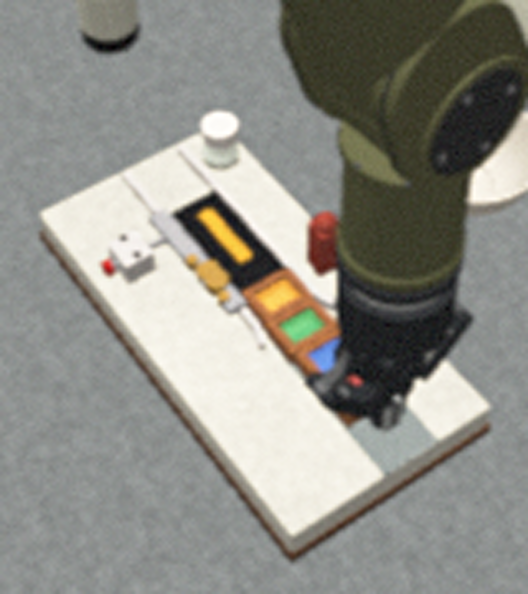

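View pics/w5.png

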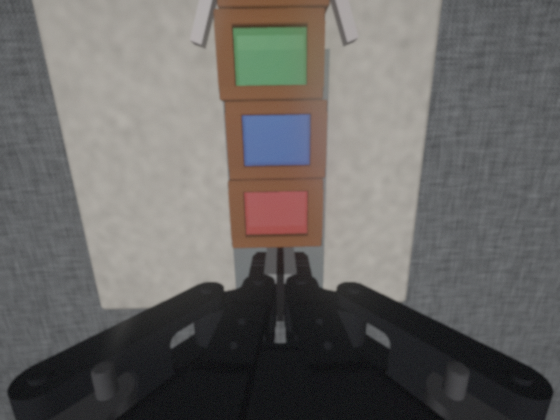

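Shutter contact is made and the row is straight at about 5.5 N drag. I'll carry on in short calls.

Call:
arm_command --pt "0 0.09 0" --pt "0 0.1 0" --pt "0 0.1 0" --pt "0 0.1 0" --pt "0 0.1 0" --pt "0 0.1 0" --twist '[-0.03,0,0,0,0,0]'

```text
time_s: 8.18
ee_pos: [568.3, -133.8, 59.6]
eef_rot: [-1.002, 1.541, -1.007]
wrist_force: [1.1, -5.5, 0.0]
width: -0.0
```

Call:
arm_command --pt "0 0.1 0" --pt "0 0.1 0" --pt "0 0.1 0" --pt "0 0.1 0" --pt "0 0.1 0" --pt "0 0.1 0" --twist '[0,0,0,0,0,0]'

```text
time_s: 8.68
ee_pos: [568.2, -128.2, 59.7]
eef_rot: [-1.109, 1.533, -1.118]
wrist_force: [-0.6, -5.4, -0.2]
width: 0.004
```

Call:
arm_command --pt "0 0.12 0" --pt "0 0.12 0" --pt "0 0.12 0" --pt "0 0.12 0" --twist '[0,0,0,0]'

```text
time_s: 9.02
ee_pos: [568.1, -123.2, 59.7]
eef_rot: [-1.162, 1.528, -1.175]
wrist_force: [0.6, -6.1, -0.2]
width: 0.0
```

```bash
cat >> h.py <<'E'
def look(tag):
    s,im=grab('wrist','w'+tag); print(np.round(s['ee_pos'],1),np.round(s['wrist_force'],1)); print(np.round(Ro.from_euler('xyz',s['eef_rot']).as_matrix(),3).tolist())
    q=imaging.get_image('side');c=q['pixels'][170:270,220:330];big=cv2.resize(c,None,fx=4,fy=4,interpolation=cv2.INTER_CUBIC)
    w=cv2.resize(im['pixels'][:300,180:380],None,fx=1.333,fy=1.333);o=np.zeros((400,720,3),np.uint8);o[:,:440]=big;o[:,440:440+w.shape[1]]=w[:400]
    cv2.imwrite('pics/c'+tag+'.png',o[:,:,::-1])
    hsv=cv2.cvtColor(q['pixels'],cv2.COLOR_RGB2HSV);m=cv2.inRange(hsv,(14,130,120),(26,255,255));m[:, :240]=0
    cs,_=cv2.findContours(m,cv2.RETR_EXTERNAL,cv2.CHAIN_APPROX_NONE)
    for c in cs:
        if cv2.contourArea(c)>30:
            r=cv2.minAreaRect(c);print('amber',np.round(r[0],1),np.round(r[1],1),cast(s,q,[r[0]],54).round(1))
E
python3 -c "
from h import *
look('6')"
```

```text
[ 568.1 -123.2   59.7] [ 0.6 -6.1 -0.2]
[[0.017, 0.014, 1.0], [-0.04, 0.999, -0.013], [-0.999, -0.039, 0.017]]
amber [279.9 214.8] [ 7.6 12.5] [[567.2   7.3]]
amber [260.4 208.4] [15.   6.8] [[538.1  53.2]]
amber [264.2 196.8] [19.9  5.6] [[567.6  80. ]]
```

View pics/c6.png

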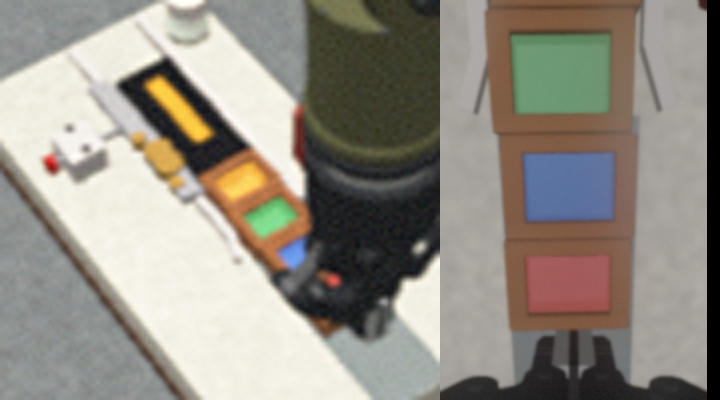

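The row is closed up and entering the rails cleanly. The stripe has gone from y 60 to 80, about 19 mm, and the force is still plain drag.

Call:
arm_command --pt "0 0.12 0" --pt "0 0.12 0" --pt "0 0.12 0" --pt "0 0.12 0" --twist '[-0.02,0,0,0]'

```text
time_s: 9.45
ee_pos: [568.2, -116.6, 59.7]
eef_rot: [-1.195, 1.524, -1.2]
wrist_force: [1.0, -6.4, -0.3]
width: 0.0
```

Call:
arm_command --pt "0 0.12 0" --pt "0 0.12 0" --pt "0 0.12 0" --pt "0 0.12 0" --twist '[0,0,0,0]'

```text
time_s: 9.78
ee_pos: [568.1, -111.2, 59.6]
eef_rot: [-1.229, 1.519, -1.236]
wrist_force: [1.2, -6.1, 0.0]
width: -0.002
```

Call:
arm_command --pt "0 0.12 0" --pt "0 0.12 0" --pt "0 0.12 0" --twist '[0,0,0]'

```text
time_s: 10.03
ee_pos: [568.1, -108.7, 59.7]
eef_rot: [-1.26, 1.513, -1.27]
wrist_force: [1.5, -8.1, 0.1]
width: -0.001
```

Call:
arm_command --pt "0 0.12 0" --pt "0 0.12 0" --pt "0 0.12 0" --twist '[0,0,0]'

```text
time_s: 10.28
ee_pos: [568.0, -108.6, 60.0]
eef_rot: [-1.293, 1.505, -1.309]
wrist_force: [0.9, -7.9, -1.0]
width: 0.002
```

Call:
arm_command --pt "0 0.15 0" --pt "0 0.15 0" --twist '[-0.02,0]'

```text
time_s: 10.45
ee_pos: [568.0, -108.0, 60.1]
eef_rot: [-1.322, 1.499, -1.332]
wrist_force: [0.3, -9.0, -0.1]
width: -0.003
```

```bash
python3 -c "
from h import *
look('7')"
```

```text
[ 568.  -108.    60.1] [ 0.3 -9.  -0.1]
[[0.017, 0.01, 1.0], [-0.07, 0.998, -0.009], [-0.997, -0.07, 0.018]]
amber [276.3 211. ] [ 8.2 12.5] [[566.7  22.6]]
amber [257.3 204.8] [15.6  6.4] [[538.  68.]]
amber [261.3 193.6] [19.8  5.4] [[567.5  93.7]]
```

View pics/c7.png

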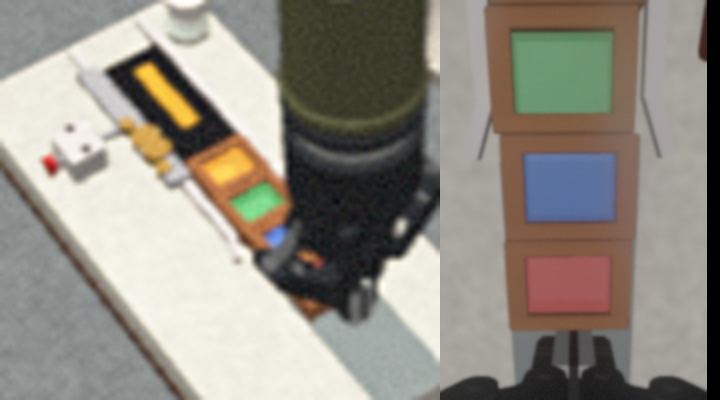

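The pin now meets the shutter's peg, with the gold lugs at the pin in crop (150,140). The stripe is at y 93.7 and force is 9 N, so this is the rise before the stop.

Call:
arm_command --pt "0 0.17 0" --pt "0 0.17 0" --twist '[0,0]'

```text
time_s: 10.72
ee_pos: [567.9, -105.5, 60.1]
eef_rot: [-1.336, 1.494, -1.349]
wrist_force: [0.9, -6.2, -1.3]
width: 0.001
```

Call:
arm_command --pt "0 0.12 0" --twist '[0]'

```text
time_s: 10.8
ee_pos: [567.9, -104.2, 60.0]
eef_rot: [-1.34, 1.492, -1.354]
wrist_force: [1.1, -5.3, -0.1]
width: -0.001
```

```bash
python3 -c "
from h import *
look('8')"
```

```text
[ 567.9 -104.2   60. ] [ 1.1 -5.3 -0.1]
[[0.017, 0.015, 1.0], [-0.076, 0.997, -0.013], [-0.997, -0.076, 0.018]]
amber [275.5 210. ] [ 7.6 12.5] [[566.9  26.5]]
amber [256.3 203.8] [15.6  6.4] [[537.7  72.3]]
amber [260.3 192.6] [19.8  5.5] [[567.4  98.2]]
```

View pics/c8.png

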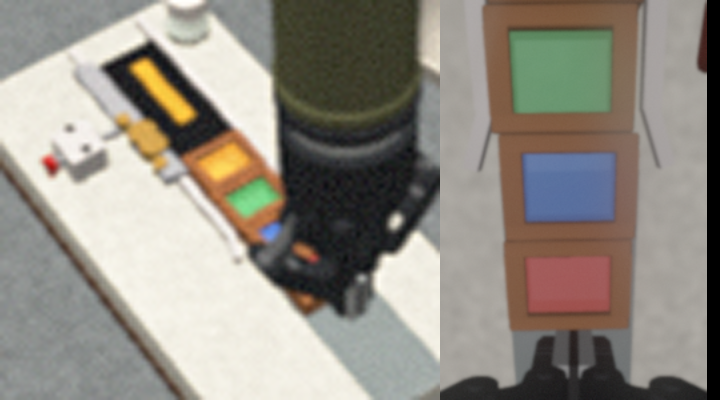

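Call:
arm_command --pt "0 0.12 0" --twist '[0]'

```text
time_s: 10.98
ee_pos: [567.7, -100.5, 59.7]
eef_rot: [-1.341, 1.494, -1.354]
wrist_force: [-0.4, -2.8, 1.1]
width: 0.003
```

Call:
arm_command --pt "0 0.1 0" --twist '[0]'

```text
time_s: 11.07
ee_pos: [567.8, -98.2, 59.7]
eef_rot: [-1.34, 1.494, -1.353]
wrist_force: [1.2, -6.9, 1.8]
width: -0.001
```

```bash
python3 -c "
from h import *
look('9')"
```

```text
[567.8 -98.2  59.7] [ 1.2 -6.9  1.8]
[[0.017, 0.013, 1.0], [-0.075, 0.997, -0.012], [-0.997, -0.074, 0.017]]
amber [274.5 208.5] [ 7.6 12.1] [[567.6  32.1]]
amber [256.2 203.8] [11.3  6.4] [[537.7  72.3]]
amber [259.  191.1] [19.8  5.4] [[567.4 104.8]]
```

View pics/c9.png

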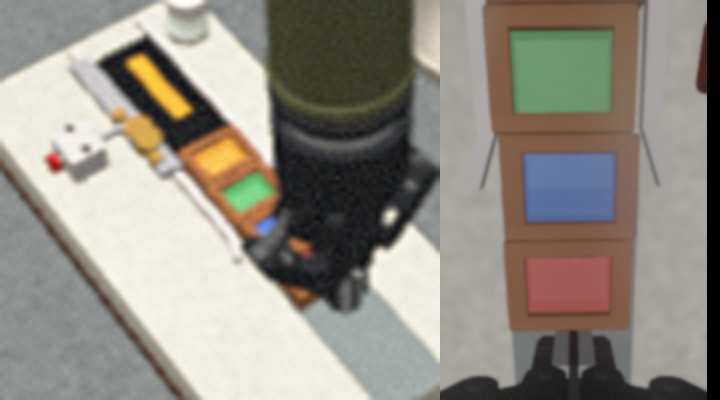

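```bash
python3 - <<'E'
from h import *
for t in '6789':
    o=cv2.imread(f'pics/c{t}.png')[130:190,20:110].astype(float)
    r=np.clip(o[:,:,2]-np.maximum(o[:,:,1],o[:,:,0])-25,0,None);ys,xs=np.mgrid[:60,:90]
    print(t,'tail cx,cy,sum',(r*xs).sum()/r.sum()+20,(r*ys).sum()/r.sum()+130,r.sum(),(r>20).sum())
E
```

```text
6 tail cx,cy,sum 50.65736836414747 162.61914801600173 18498.0 245
7 tail cx,cy,sum 50.12857685833741 162.90687951349298 18417.0 245
8 tail cx,cy,sum 50.022364033574796 162.87426698861677 17394.0 236
9 tail cx,cy,sum 53.54558292797741 160.93420157958053 19119.0 250
```

The pin tail jumped inward by about 0.9 camera px, roughly 3 mm, so it has clicked. The force dip to 2.8 N and rise to 6.9 N shows the row has closed up behind the shutter. I'll back off now.

Call:
arm_command --pt "0 -0.1 0" --pt "0 -0.3 0" --pt "0 -0.5 0" --pt "0 -0.5 0" --pt "0 0 0" --twist '[0,0,0,0,0]'

```text
time_s: 11.58
ee_pos: [567.5, -121.8, 61.1]
eef_rot: [-1.327, 1.502, -1.333]
wrist_force: [-0.6, -0.2, -0.4]
width: 0.003
```

Call:
arm_command --pt "-0.4 -0.1 0" --pt "-0.6 -0.1 0" --pt "-0.8 -0.1 0" --pt "-0.8 0 0" --pt "-0.8 0 0" --pt "-0.8 0 0" --pt "-0.8 0 0" --pt "-0.8 0 0" --pt "-0.8 0 0" --pt "0 0 0" --pt "0 0 0" --twist '[0,0,0,0,0,0,0,0,0,0,0]'

```text
time_s: 12.5
ee_pos: [564.6, -118.4, 209.0]
eef_rot: [-1.248, 1.503, -1.254]
wrist_force: [-0.0, 0.3, 0.2]
width: -0.004
```

```bash
python3 - <<'E'
from h import *
look('10')
s,im=grab('wrist','w10b')
cv2.imwrite('pics/w10z.png',cv2.resize(im['pixels'][:300,130:380],None,fx=2,fy=2,interpolation=cv2.INTER_CUBIC)[:,:,::-1])
o=cv2.imread('pics/c10.png')[130:190,20:110].astype(float)
r=np.clip(o[:,:,2]-np.maximum(o[:,:,1],o[:,:,0])-25,0,None);ys,xs=np.mgrid[:60,:90];print((r*xs).sum()/r.sum()+20)
E
```

```text
[ 564.6 -118.4  209. ] [-0.   0.3  0.2]
[[0.021, 0.007, 1.0], [-0.064, 0.998, -0.005], [-0.998, -0.064, 0.021]]
amber [274.6 208.7] [ 8.  12.1] [[567.4  31.4]]
amber [255.  202.5] [14.8  6.4] [[537.3  77.7]]
amber [259.4 191.5] [19.8  5.3] [[567.5 102.8]]
53.529340989882414
```

View pics/w10z.png

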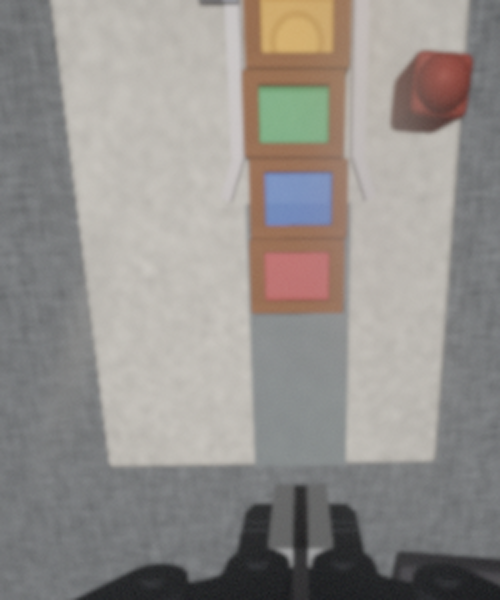

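View pics/c10.png

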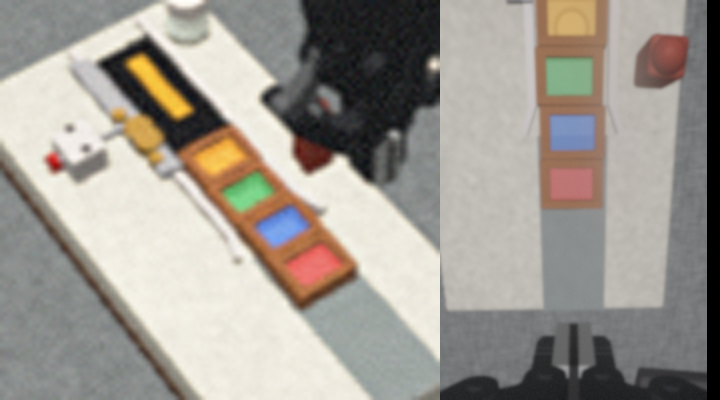

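The tail still reads "dropped" (53.5) and the row looks closed and straight. I'll check the shutter–slide 1 joint from directly above.

Call:
arm_command --pt "-0.3 0.5 0" --pt "-0.3 0.8 0" --pt "0 0.8 0" --pt "0 0.8 0" --pt "0 0.8 0" --pt "0 0.5 0" --pt "0 0 0" --pt "0 0 0" --twist '[0,0,0,0,0,0,0,0]'

```text
time_s: 13.32
ee_pos: [560.5, -26.4, 209.7]
eef_rot: [-1.469, 1.508, -1.475]
wrist_force: [-0.2, -0.3, 1.1]
width: -0.001
```

```bash
python3 - <<'E'
from h import *
s,im=grab('wrist','w11'); print(s['ee_pos'],s['wrist_force'])
cv2.imwrite('pics/w11z.png',cv2.resize(im['pixels'][:280,130:330],None,fx=2.1,fy=2.1,interpolation=cv2.INTER_CUBIC)[:,:,::-1])
E
```

```text
[560.51972483 -26.4252401  209.70851275] [-0.16376029 -0.25526665  1.12038108]
```

View pics/w11z.png

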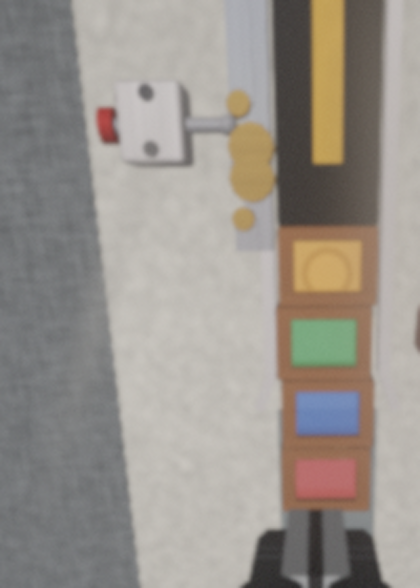

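The view from above shows the pin seated in the first notch, at (235,124) between the small and large lugs. There is no gap at the shutter–amber joint (row 226) or between any slides, and the row is straight. I'll hand it in.

```bash
python3 -c "
from h import *
print(workorder.sign_off())"
```

```text
the job is handed in; nothing more can be done
None
```

The job is done and handed in: the shutter is clicked into its next stop, with the four slides closed up in a row right behind it. I pushed only slide 4's rear face with the shut fingertips, and no other contact showed in the force readings or pictures. It took about 13.4 s of the 54 s.

**Push forces:** the drag was about 5.5 to 6.4 N. It rose to about 9 N on the peg before the stop, dipped to 2.8 N at the slip, and read 6.9 N when I stopped. That last reading is a little over the 5 N called safe for closing up, but well under the 11 N that could drive the shutter out.

**Checks with the arm withdrawn:**
- **Click:** the pin's red tail had moved inward by about 3 mm and stayed there. From above, the pin sits in the first notch; the shutter travelled about 43 mm by the stripe.
- **Row:** no gaps were visible between the slides or behind the shutter, and the row was straight to within about 1 to 2 mm sideways.

**Disagreements:** the stripe read about 2 mm farther back after I let go, while the slide 1 reading moved 0.7 mm and the pin did not move. I take it as picture noise plus the shutter settling into the stop. The tool also tilted by about 4° during the push, with no visible effect on the slides.

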